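Square up the loose rack post

TASK

A small stockroom rack is being bolted together and its one loose rear post leans in over the shelf panel. First clear the combination spanner out of that corner: hang it by its ring on the hook of the tool stand and let go of it. Then stand the try square on the panel and press it into the corner until its stock sits flat on the panel and the outer edge of its blade lies flush against the post all the way up, which brings the post upright, and finish still gripping the square and holding it pressed there, so that a workmate can tighten the bolt; leave everything else where it is.

Things in the scene. Friction and masses are not known exactly. Their poses are not given: they have to be found in the camera images.
- shelf: Dark grey folded steel shelf panel of the rack being built, 260 mm (its x) by 400 mm (its y), flat, fixed to the bench; origin at the centre of its underside, its top surface 40 mm above the bench. Its +x points away from the robot, to the edge with the rear posts. A second post (40 x 40 mm slotted angle, 290 mm tall) is bolted tight at its rear right corner (x = 130, y = -200 mm).
- corner (a point): The corner to be squared: the point on the panel's top surface, at its rear edge (130, 181, 40 mm in the shelf's frame), where the inner face of the loose post stands when upright, in the middle of that face's width. Axes as the shelf's: x is square to the post's face and points into it, y along the rear edge, z up.
- post (a joint): Lean (rad) of the loose rear left post: 0 = square to the panel, positive = top leaning in over the panel, towards the robot; range -0.03 to 0.14, starts at 0.05 to 0.10. It pivots on one finger-tight bolt 10 mm below the panel's top surface, 18 mm in front of its inner face, and stays where it is pushed (friction 0.35 N m: about 2 N moves it at the height of the square's blade top).
- post_top (a point): Top end of the loose post (slotted angle 40 x 40 x 2.5 mm, ending 290 mm above the bench), in the middle of its inner face, 260 mm above the bolt. That face, 37 mm wide, stands along the panel's rear edge; the blade goes against it. The other flange stands along the panel's left edge, 19 mm to the left of point corner, and reaches 38 mm forward from that face.
- square_grip (a point): Where to take the try square, which stands on its stock, blade up: middle of the stock's thickness, half-way up (14 mm over the underside), 90 mm from its blade end, 60 mm clear of the blade. Stock: aluminium bar 140 mm long (x), 22 thick (y), 28 high. x runs along the stock to the blade end, z up. Mass about 0.3 kg.
- square_heel (a point): The try square's heel: bottom of the stock's blade end, mid-thickness, 90 mm along +x and 14 mm below square_grip. The blade (steel, 30 mm wide, 3 mm thick) stands on this end, its top 180 mm above the underside; its outer (+x) edge is flush with the stock's end. When seated, the heel lies at point corner. Axes as square_grip's.
- spanner_mid (a point): Combination spanner lying flat, steel, 192 mm long, mass about 0.16 kg; this point is the middle of its shank (13 mm wide, 7 mm thick), 5 mm above its underside. x runs along it to the ring end, z up. It is the spanner with a closed ring; another on the bench has open jaws at both ends.
- spanner_ring (a point): Centre of the spanner's ring: opening 21 mm across, outside 32 mm, 10 mm thick, 80 mm along +x from spanner_mid; x runs along the spanner from jaw to ring, z along the ring's axis.
- spanner: The combination spanner as a whole; origin below spanner_mid on the underside, x to the ring end.
- square: The try square as a whole; origin at the middle of the stock's underside, x to the blade end, z up along the blade.
- stand: Tool stand: steel foot plate 110 x 130 x 8 mm and a 318 mm tall slotted angle upright, fixed to the bench; origin on the bench at the upright; its -x is the way its hook points (towards the robot).
- hook_tip (a point): Top of the hook's upturned end, 287 mm above the bench, 75 mm in front of the upright. The end is a nearly vertical round bar 6 mm thick that rises 28 mm from the hook's bend. Axes as the stand's.
- hook_seat (a point): Bottom of the hook's bend, 254 mm above the bench, 9 mm behind the tip; from here the bar slopes up at 28 degrees, 64 mm back to the upright. A ring lowered over the tip and let go swings down and hangs at the bend or further back on the bar. Axes as the stand's.
- screwdriver: Screwdriver lying on the shelf panel, 170 mm long: leave it.
- open_spanner: Double open-ended spanner on the bench, no ring: leave it.
- tail_lamp: Long tail lamp on the bench, 200 x 85 x 45 mm: leave it.
- side_lamp: Small side lamp, 100 x 60 x 40 mm: leave it.
- round_lamp: Round clear lamp, 94 mm across, 42 mm high: leave it.
- mallet: Rubber mallet lying on the bench: leave it.
- bolt_bin: Open bin of bolts, 100 x 140 x 45 mm: leave it.

How it is judged (in metres and radians):
On the way:
1. the spanner hangs by its ring on the hook, let go (distance between spanner_ring and hook_seat below 0.07 m and contact force between spanner and stand above 0.3 N and contact force between spanner and the arm below 0.05 N and contact force between spanner and the fingers below 0.05 N), for 0.3 s.
At the end, for the whole second after the job is handed in: Spanner hangs still by its ring, within 70 mm of the hook seat. Square gripped, heel within 4 mm (x), 12 mm (y), 3 mm (z) of the corner, blade upright within 0.02 rad, stock within 0.06 rad, over 1 N on both post and panel; post square within 0.02 rad (x of square_heel in the frame of corner between -0.004 and 0.004 m and y of square_heel in the frame of corner between -0.012 and 0.012 m and z of square_heel in the frame of corner between -0.003 and 0.003 m and angle between the z axis of square and the z axis of shelf, either way round below 0.02 rad and angle between the x axis of square and the x axis of shelf, either way round below 0.06 rad and value of joint post between -0.02 and 0.02 rad and contact force between square and post above 1 N and contact force between square and shelf above 1 N and contact force between square and the fingers above 2 N and linear speed of square below 0.01 m/s and distance between spanner_ring and hook_seat below 0.07 m and contact force between spanner and stand above 0.3 N and angle between spanner's own x axis and vertical below 0.35 rad and linear speed of spanner below 0.1 m/s); the arm keeps its last pose, push and grip.
It fails at once if a bystander was shifted by more than 30 mm (distance of any of screwdriver, open_spanner, tail_lamp, side_lamp, round_lamp, mallet, bolt_bin from where it was at the start of the episode above 0.03 m).
It also fails if it takes over 67 s, if anything falls off the work surface, if the arm or the gripper's body presses on something with over 40 N, if the wrist force passes 120 N, or if a joint passes its speed limit or range.

ROBOT

A 6-joint arm with a two-finger parallel gripper is mounted at the origin on the work surface. World frame = base frame: x ahead of the robot, y to its left, z up, the work surface at z = 0. Lengths are in mm, angles in degrees, forces in N, time in s.
With the tool pointing down it reaches from about 275 to 750 mm from the base axis. Payload 10.2 kg.
Tool frame: the origin (TCP) lies midway between the tips of the shut fingers; the grasp point (between the pads) lies 19 mm behind it; z points along the fingers, y is the line along which they close (so a half turn about z gives the same grasp; the last joint's range is limited). The gripper opens to 88 mm and grips with 3 to 60 N. Pads are 18 mm wide; open, the fingers measure 123 mm over their backs; the gripper's body (75 mm by 187 mm) begins 45 mm behind the grasp point.
Start: joints at [-86.196, 17.928, 85.812, -0, 76.261, -12.8], TCP at [150.011, -503.118, 238.72] pointing down, gripper open.
Joint ranges: [-168.41, 168.41], [-55.51, 124.54], [10.69, 146.95], [-70.63, 250.63], [1, 178], [-165.06, 165.06]. Speed limits (degrees/s): [136.94, 136.94, 172.46, 180, 180, 180].

INTERFACE

Orientations are given as [roll, pitch, yaw] about the fixed x, y, z axes, in that order (R = Rz(yaw) Ry(pitch) Rx(roll)).
In Python, from workcell import env gives the robot as it stands.
- The arm moves only by the tool send_rows, never from a script. Its argument "series" is a list of rows, each a list of 6 numbers: the shift along the world's x, y, z as a fraction of full scale, then the turn, a rotation vector about the world's x, y, z as a fraction of full scale. A call has 1 to 20 rows; each row shifts and turns the commanded pose from where the row before left it; what a row does not reach is not made up. Full scale, the value 1, is 4 cm for a shift and 4 degrees for a turn. A row lasts 1/10 s, in which the tool goes at most 50 mm and 8.59 degrees, less where a joint would pass 70% of its speed; a pose out of reach is approached as far as the arm can. A call with a number of a shift or a turn outside -1 to 1 is refused whole. A call with a gripper value outside its range is refused whole. "grip" is the gripper command: -1 is shut, 1 is fully open, values between are in proportion, set as the call begins (left out, the last holds). The fingers move at their own pace and stop on an object; "newtons" is the grip in N (left out, the last holds). Time passes only in rows, so rows that do not move let the fingers close. It gives the time, the measured TCP pose, the force, the opening and the grip force at its end, in the units of the state.
- env.get_obs(): the state, without advancing time (a new reading comes with each control period).
- env.grab_frame(name): name is "side" or "top"; returns (picture, depth): 400x640x3 uint8, red, green, blue; 400x640 float32, mm along the optical axis (not along the pixel's ray), 0 where there is no reading.
- env.calibration(name): a dict with "intrinsics" (3x3 intrinsics, pixels), "rvec" (rotation vector, rad) and "tvec" (3), from world to camera coordinates, as OpenCV has them. Camera axes: x right, y down, z forward; pixel columns grow to the right and rows downward; lengths in mm; the calibration is good to about 2 mm. A picture is of the moment at which its call begins. calibration takes no time and is no camera call.
- env.close_job(): hands the job in; it is judged then, once.
The state is a dict: "clock": time; "joints": joint angles; "qd": joint speeds; "joint_efforts": joint torques, N m; "tool_pos": TCP position; "tcp_rot": TCP orientation; "wrist_force": force on the tool from outside, world axes, zero at the start; "wrist_torque": the same for the moment, N m; "finger_gap": finger opening in mm; "grasp_force": force on a finger pad.
Only numpy, scipy, OpenCV 4.12 (cv2) and the standard library are available. Lean on these libraries where they do the work, as an engineer would, in place of code of your own. Each camera call takes 0.05 s, during which the arm holds its last target. There are 200 camera calls.

## Working session

There is one attempt and no reset: what is moved stays moved. The work goes in short steps, Python scripts to look and compute and a tool call to move; the robot and the scene stay as the last step left them, time stands still between calls to the robot, and variables do not carry over. Pictures are saved under pics/ and viewed, at most 10 in all, crops included, and the job is handed in when it is done.

Besides the shell and the picture viewer there is one more tool, called after "Call:" by a JSON object that holds its "api" and its "payload", one argument or row to a line. send_rows: Moves the arm, as the interface text tells. Shift numbers are shares of 4 cm and turn numbers shares of 4 degrees, none past 1 either way. Its arguments: {"type":"object","properties":{"series":{"type":"array","items":{"type":"array","items":{"type":"number"}}},"grip":{"type":"number"},"newtons":{"type":"number"}},"required":["series"]}

```bash
mkdir -p pics; cat > h.py <<'E'
import numpy as np, cv2
from workcell import env
def cam(n):
    c=env.calibration(n); K=np.array(c["intrinsics"],float); R=cv2.Rodrigues(np.array(c["rvec"],float))[0]; t=np.array(c["tvec"],float).ravel(); return K,R,t
def grab(n,f):
    im,d=env.grab_frame(n); cv2.imwrite(f"pics/{f}.png",im[:,:,::-1]); np.savez(f"pics/{f}.npz",d=d,im=im); return im,d
def cloud(n,d):
    K,R,t=cam(n); v,u=np.mgrid[:d.shape[0],:d.shape[1]]
    p=np.stack([(u-K[0,2])/K[0,0]*d,(v-K[1,2])/K[1,1]*d,d],-1)
    w=(p-t)@R; w[d==0]=np.nan; return w
def proj(n,P):
    K,R,t=cam(n); c=np.atleast_2d(P)@R.T+t; q=c@K.T; return q[:,:2]/q[:,2:]
E
python3 - <<'E'
from h import *
for n in("side","top"):
    grab(n,n+"0"); K,R,t=cam(n); print(n,(-R.T@t).round(),R[2].round(2),K[0,0])
print(env.get_obs())
E
```

```text
side [167. 711. 941.] [ 0.34 -0.64 -0.69] 371.74590500903537
top [ 471.   16. 1452.] [ 0.06 -0.01 -1.  ] 365.0428963009561
{'clock': 0.1, 'joints': array([-8.61948023e+01,  1.79552217e+01,  8.58482733e+01, -9.89528926e-04,
        7.62595198e+01, -1.28006117e+01]), 'qd': array([-0.02673352, -0.08316242, -0.06891752,  0.02634377, -0.0470092 ,
       -0.04760645]), 'joint_efforts': array([ 1.52421122e-03, -4.02812898e+01, -2.52649659e+01,  6.94553554e-02,
        3.42153094e-02, -6.16701254e-05]), 'tool_pos': array([ 150.00103098, -502.89758463,  238.236459  ]), 'tcp_rot': array([-1.79938338e+02, -1.30244097e-02,  1.66060379e+01]), 'wrist_force': array([ 0.38810886, -0.20486114, -0.46513574]), 'wrist_torque': array([-0.00956979, -0.0270434 , -0.02604164]), 'grasp_force': 0.0, 'finger_gap': 87.87841222826196}
```

View pics/top0.png

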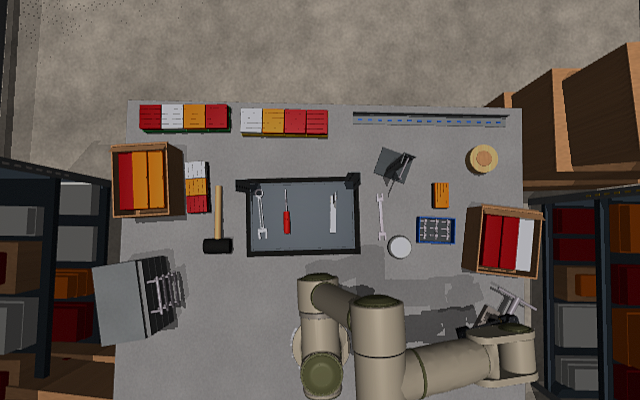

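View pics/side0.png

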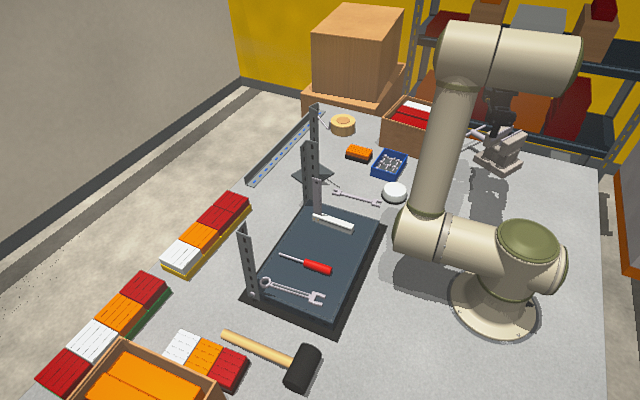

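The top view shows the shelf (about 248–358, 178–255), the ring spanner at (262,213), the screwdriver at (287,210), the square at (333,213) and the stand at (397,163). Next I'll enlarge the view and measure.

```bash
python3 - <<'E'
from h import *
T=np.load("pics/top0.npz");im=T["im"];S=np.load("pics/side0.npz")
a=cv2.resize(im[140:260,230:430],(800,480),interpolation=cv2.INTER_CUBIC)[:,:,::-1]
cv2.imwrite("pics/ca.png",a)
b=cv2.resize(S["im"][95:320,225:390],(440,600),interpolation=cv2.INTER_CUBIC)[:,:,::-1]
cv2.imwrite("pics/cb.png",b)
w=cloud("top",T["d"])
np.set_printoptions(suppress=True,linewidth=200)
for (u,v) in[(252,185),(252,245),(350,245),(350,190),(262,213),(259,195),(264,233),(333,213),(333,195),(333,230),(397,163),(287,210),(380,215)]: print(u,v,w[v,u].round(0))
ws=cloud("side",S["d"])
for nm,W in(("t",w),("s",ws)):
  z=W[...,2]
  m=(z>33)&(z<46)&(W[...,0]>290)&(W[...,0]<720)&(abs(W[...,1]-100)<300)
  P=W[m]; print(nm,m.sum(),np.median(P[:,2]),np.percentile(P,[0.5,99.5],axis=0).round(0))
  r=cv2.minAreaRect(P[:,:2].astype(np.float32)); print(r)
  m=(z>55)&(W[...,0]>300)&(W[...,0]<800)&(W[...,1]>-350)&(W[...,1]<420)&(z<400)
  n,l,st,c=cv2.connectedComponentsWithStats(m.astype(np.uint8))
  for i in range(1,n):
    if st[i,4]>8:
      Q=W[l==i]; print(st[i],c[i].round(),Q.min(0).round(),Q.max(0).round(),np.median(Q,0).round())
E
```

```text
252 185 [621. 279.  36.]
252 245 [389. 272.  42.]
350 245 [ 395. -104.   41.]
350 190 [ 608. -102.   39.]
262 213 [512. 236.  45.]
259 195 [581. 249.  52.]
264 233 [436. 227.  42.]
333 213 [516. -36.  67.]
333 195 [581. -34. 109.]
333 230 [452. -37.  68.]
397 163 [ 680. -239.  253.]
287 210 [526. 140.  44.]
380 215 [ 513. -224.   10.]
t 6235 39.272387776427315 [[ 374. -116.   33.]
 [ 638.  362.   46.]]
((505.0531311035156, 142.53176879882812), (265.5779724121094, 523.6507568359375), 3.130526065826416)
[386 152  31  27 297] [400. 162.] [ 626. -286.   55.] [ 708. -235.  322.] [ 693. -249.  255.]
[344 171  17  19 186] [354. 177.] [ 607. -114.   55.] [646. -74. 293.] [ 644. -108.  198.]
[235 178  24  15 226] [243. 184.] [577. 249.  56.] [629. 289. 295.] [608. 286. 201.]
[330 192   6  40 225] [333. 213.] [448. -45.  57.] [585. -24. 223.] [516. -34.  68.]
[283 211   8  22 125] [286. 222.] [441. 126.  55.] [521. 154.  70.] [479. 141.  63.]
[212 240  17  11 119] [220. 245.] [369. 359.  55.] [407. 420.  64.] [388. 387.  58.]
[305 272  28   6 115] [319. 275.] [300. -31. 174.] [309.  61. 249.] [305.  13. 225.]
s 8015 39.85802426716961 [[ 357. -117.   34.]
 [ 635.  378.   45.]]
((499.3674621582031, 141.18238830566406), (266.2183837890625, 532.43896484375), 3.261215925216675)
[ 300  102   54  130 1874] [316. 171.] [ 441. -289.   55.] [705. -20. 320.] [ 628. -106.  185.]
[236 220  23  71 815] [247. 256.] [572. 248.  55.] [625. 291. 292.] [599. 288. 205.]
[303 258  29  16 213] [318. 265.] [433. 129.  55.] [518. 155.  69.] [473. 145.  63.]
[294 343  24  28 329] [305. 356.] [363. 358.  55.] [398. 420.  63.] [381. 390.  58.]
```

View pics/ca.png

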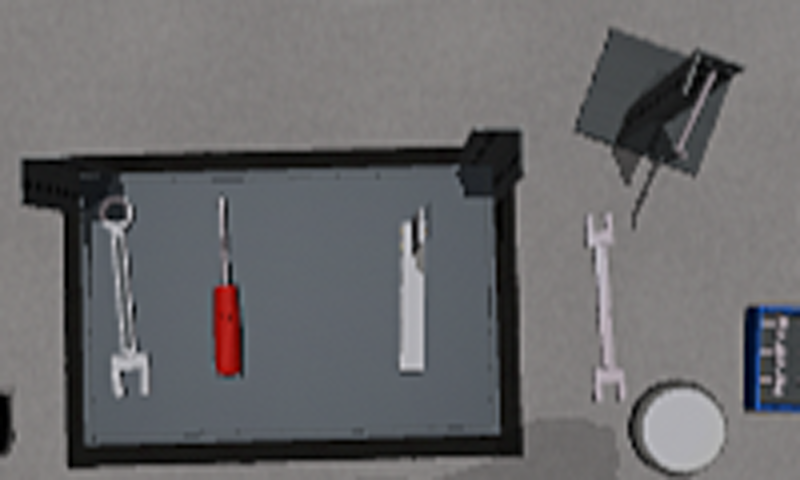

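View pics/cb.png

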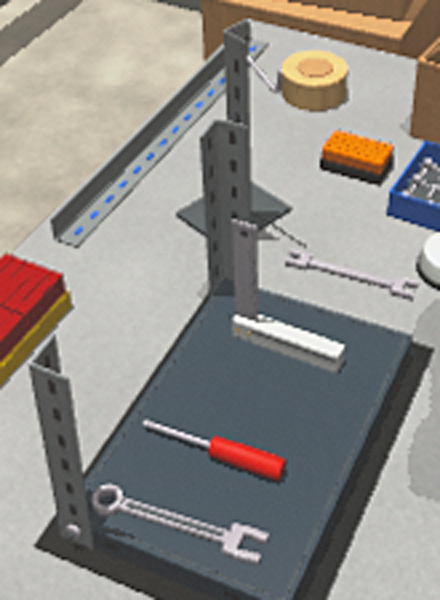

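```bash
python3 - <<'E'
from h import *
np.set_printoptions(suppress=True,linewidth=200,precision=1)
for n in("top","side"):
  D=np.load(f"pics/{n}0.npz"); W=cloud(n,D["d"]).reshape(-1,3); W=W[~np.isnan(W[:,0])]
  C=D["im"].reshape(-1,3)
  def box(x0,x1,y0,y1,z0,z1): 
    return W[(W[:,0]>x0)&(W[:,0]<x1)&(W[:,1]>y0)&(W[:,1]<y1)&(W[:,2]>z0)&(W[:,2]<z1)]
  print("==",n)
  # shelf edges: panel pts
  P=box(350,660,-130,310,35,46); 
  def edge(ax,lo,hi,sgn,step=8):
    o=1-ax;pts=[]
    for a in np.arange(lo,hi,step):
      q=P[(P[:,o]>=a)&(P[:,o]<a+step)]
      if len(q): pts.append((a+step/2,sgn*np.max(sgn*q[:,ax])))
    pts=np.array(pts); k=np.polyfit(pts[:,0],pts[:,1],1)
    for _ in range(3):
      r=pts[:,1]-np.polyval(k,pts[:,0]); g=abs(r)<max(3,1.5*np.median(abs(r))); k=np.polyfit(pts[g,0],pts[g,1],1)
    return k,pts[g,1].std()
  for nm,e in dict(rear=edge(0,-60,235,1),front=edge(0,-60,250,-1),left=edge(1,400,560,1),right=edge(1,400,590,-1)).items():
    print(nm,"slope deg",np.degrees(e[0][0]).round(2),"at y/x=",[np.polyval(e[0],v).round(1) for v in(0,250,500)])
  print("plane z",np.median(P[:,2]))
  # loose post & fixed post slices
  for nm,y0,y1 in(("loose",235,300),("fixed",-125,-65)):
    for z in range(60,290,40):
      q=box(560,670,y0,y1,z,z+40)
      if len(q)>5: print(nm,z+20,len(q),np.percentile(q,[3,50,97],axis=0)[:,:2].ravel())
  for nm,b in dict(spanner=(400,610,205,268,44.5,56),square=(430,600,-55,-10,60,75),stand=(600,730,-310,-190,5,14),hook=(600,712,-300,-190,240,300)).items():
    q=box(*b)
    if len(q)<5: print(nm,len(q)); continue
    r=cv2.minAreaRect(q[:,:2].astype(np.float32)); vx=cv2.fitLine(q[:,:2].astype(np.float32),cv2.DIST_HUBER,0,.01,.01).ravel()
    print(nm,len(q),"rect",np.array(r[0]),np.array(r[1]),round(r[2],1),"line",np.degrees(np.arctan2(vx[1],vx[0])).round(1),vx[2:],"zmed",np.median(q[:,2]))
    if nm=="hook":
      i=q[:,0].argsort(); print(q[i][::max(1,len(q)//25)])
  q=box(560,610,-60,0,80,235); print("blade",len(q),np.percentile(q,[2,50,98],axis=0).ravel() if len(q) else'')
E
```

```text
== top
rear slope deg -2.67 at y/x= [np.float64(639.1), np.float64(627.5), np.float64(615.8)]
front slope deg -2.21 at y/x= [np.float64(381.9), np.float64(372.3), np.float64(362.6)]
left slope deg 1.86 at y/x= [np.float64(263.4), np.float64(271.5), np.float64(279.6)]
right slope deg 2.39 at y/x= [np.float64(-137.3), np.float64(-126.9), np.float64(-116.5)]
plane z 39.50375270511108
loose 80 25 [589.2 251.1 614.  286.4 627.5 287.4]
loose 120 30 [586.1 250.4 609.4 286.2 625.3 288.4]
loose 160 33 [586.8 250.8 613.6 286.  622.9 287.3]
loose 200 41 [582.3 251.8 606.4 286.1 619.7 287.5]
loose 240 32 [580.7 250.1 602.1 286.2 618.1 288. ]
loose 280 58 [579.  254.5 608.3 285.6 616.3 287.4]
fixed 80 23 [ 610.  -113.2  643.8 -108.5  645.2  -75.9]
fixed 120 21 [ 610.  -113.6  642.8 -111.5  645.3  -78.5]
fixed 160 32 [ 610.8 -113.2  644.  -104.1  645.3  -75.5]
fixed 200 23 [ 610.1 -113.6  643.4 -111.7  645.   -76.1]
fixed 240 40 [ 607.9 -113.4  643.3 -106.8  645.2  -75.5]
fixed 280 44 [ 611.4 -113.3  643.6 -108.3  645.5  -75.6]
spanner 210 rect [504.7 236.4] [ 59.4 206.7] 89.6 line 7.6 [511.5 239.
[... 2567 characters left out ...]
7  283.3]
 [ 623.8 -240.2  268.2]
 [ 625.2 -243.2  269.9]
 [ 641.3 -253.5  259.6]
 [ 651.1 -250.6  262.5]
 [ 663.3 -260.2  273.2]
 [ 665.5 -257.   270.5]
 [ 667.4 -237.9  253.6]
 [ 669.6 -235.1  258.5]
 [ 670.4 -236.   246. ]
 [ 672.  -239.8  262.9]
 [ 674.6 -237.8  267.3]
 [ 676.2 -241.   268.9]
 [ 678.8 -239.3  280.7]
 [ 680.6 -241.7  259.5]
 [ 682.6 -239.8  287. ]
 [ 684.7 -243.9  288. ]
 [ 686.2 -245.5  267.6]
 [ 688.2 -242.9  280. ]
 [ 689.6 -243.8  252. ]
 [ 691.2 -247.3  257.4]
 [ 693.2 -245.5  284.9]
 [ 694.6 -246.4  257. ]
 [ 697.6 -246.5  283.2]
 [ 699.  -248.1  266.6]
 [ 702.6 -249.4  291.8]
 [ 704.5 -251.   263.5]]
blade 208 [560.6 -37.8  82.8 570.8 -34.6 154.8 581.4 -32.  218.8]
```

Call:
{"api": "send_rows", "payload": {
  "series": [
    [0.675,0.625,0.15,0,0,0],
    [0.675,0.625,0.15,0,0,0],
    [0.675,0.625,0.15,0,0,0],
    [0.675,0.625,0.15,0,0,0],
    [0.675,0.625,0.15,0,0,0],
    [0.675,0.625,0.15,0,0,0],
    [0.675,0.625,0.15,0,0,0],
    [0.675,0.625,0.15,0,0,0],
    [0.675,0.625,0.15,0,0,0],
    [0.675,0.625,0.15,0,0,0],
    [0.125,0.88,0,0,0,-0.25],
    [0.125,0.88,0,0,0,-0.25],
    [0.125,0.88,0,0,0,-0.25],
    [0.125,0.88,0,0,0,-0.25],
    [0.125,0.88,0,0,0,-0.25],
    [0.125,0.88,0,0,0,-0.25],
    [0.125,0.88,0,0,0,-0.25],
    [0.125,0.88,0,0,0,-0.25],
    [0.125,0.88,0,0,0,-0.25],
    [0.125,0.88,0,0,0,-0.25]
  ],
  "grip": 0.1,
  "newtons": 50
}}

```text
clock: 2.1
tool_pos: [469.9, 100.4, 298.5]
tcp_rot: [-180.0, 0.0, 6.6]
wrist_force: [-0.1, -0.3, -0.0]
finger_gap: 48.3
grasp_force: 0.0
```

Call:
{"api": "send_rows", "payload": {
  "series": [
    [0.125,0.58,-0.6,0,0,0],
    [0.125,0.58,-0.7,0,0,0],
    [0.125,0.58,-0.7,0,0,0],
    [0.125,0.58,-0.8,0,0,0],
    [0.125,0.58,-0.8,0,0,0],
    [0.125,0.58,-0.8,0,0,0],
    [0,0,0,0,0,0],
    [0,0,0,0,0,0]
  ]
}}

```text
clock: 2.9
tool_pos: [499.9, 238.0, 122.6]
tcp_rot: [180.0, 0.1, 6.6]
wrist_force: [-0.4, -0.5, 0.4]
finger_gap: 48.8
grasp_force: 0.0
```

Call:
{"api": "send_rows", "payload": {
  "series": [
    [0,0.04,-0.5,0,0,0],
    [0,0,-0.5,0,0,0],
    [0,0,-0.5,0,0,0],
    [0,0,-0.3,0,0,0],
    [0,0,-0.18,0,0,0],
    [0,0,0,0,0,0],
    [0,0,0,0,0,0]
  ]
}}

```text
clock: 3.6
tool_pos: [500.6, 239.6, 44.5]
tcp_rot: [-180.0, -0.1, 6.6]
wrist_force: [-0.6, 1.2, -0.3]
finger_gap: 48.6
grasp_force: 0.0
```

Call:
{"api": "send_rows", "payload": {
  "series": [
    [0,0,0,0,0,0],
    [0,0,0,0,0,0],
    [0,0,0,0,0,0],
    [0,0,0,0,0,0],
    [0,0,0,0,0,0],
    [0,0,0,0,0,0],
    [0,0,0,0,0,0],
    [0,0,0,0,0,0],
    [0,0,0,0,0,0],
    [0,0,0,0,0,0]
  ],
  "grip": -1
}}

```text
clock: 4.6
tool_pos: [500.0, 239.7, 43.6]
tcp_rot: [-180.0, -0.0, 6.6]
wrist_force: [-1.8, 0.8, 1.9]
finger_gap: 11.7
grasp_force: 50.0
```

Call:
{"api": "send_rows", "payload": {
  "series": [
    [0,0,0.15,0,0,0],
    [0,0,0.15,0,0,0],
    [-0.5,0,0,0,0,0],
    [-0.5,0,0,0,0,0],
    [-0.5,0,0.2,0,0,0],
    [0,0,0.7,0,0,0],
    [0,0,0.9,0,0,0],
    [0,0,0.9,0,0,0],
    [0,0,0.9,0,0,0],
    [0,0,0.9,0,0,0],
    [0,0,0.9,0,0,0],
    [0,0,0.8,0,0,0],
    [0,0,0,0,0,0]
  ]
}}

```text
clock: 5.9
tool_pos: [440.9, 240.0, 307.9]
tcp_rot: [-179.9, -0.5, 6.6]
wrist_force: [0.3, 1.0, -1.3]
finger_gap: 11.8
grasp_force: 50.0
```

Call:
{"api": "send_rows", "payload": {
  "series": [
    [0.115,-0.6,0,0,0,-0.4],
    [0.115,-0.85,0,0,0,-0.5],
    [0.115,-0.85,0,0,0,-0.5],
    [0.115,-0.85,0,0,0,-0.5],
    [0.115,-0.85,0,0,0,-0.5],
    [0.115,-0.85,0,0,0,-0.5],
    [0.115,-0.85,0,0,0,-0.5],
    [0.115,-0.85,0,0,0,-0.5],
    [0.115,-0.85,0,0,0,-0.5],
    [0.115,-0.85,0,0,0,-0.5],
    [0.115,-0.85,0,0,0,-0.5],
    [0.115,-0.85,0,0,0,-0.5],
    [0.115,-0.85,0,0,0,-0.5],
    [0,-0.2,0,0,0,0],
    [0,0,0,0,0,0],
    [0,0,0,0,0,0],
    [0,0,0,0,0,0]
  ]
}}

```text
clock: 7.6
tool_pos: [499.8, -199.1, 303.6]
tcp_rot: [-180.0, -0.0, -18.9]
wrist_force: [0.2, 0.0, -1.5]
finger_gap: 11.7
grasp_force: 50.0
```

```bash
python3 - <<'E'
from h import *
np.set_printoptions(suppress=True,precision=1)
for n in("side","top"): im,d=grab(n,n+"1")
o=env.get_obs(); p=o["tool_pos"]; print(p,o["tcp_rot"],o["finger_gap"])
rows=[]
yaw=np.radians(o["tcp_rot"][2]); a=np.array([np.cos(yaw),np.sin(yaw),0])
ring=p+86*a; ring[2]+=1.4
tip=np.array([624,-243.5,287])
for n in("side","top"):
    D=np.load(f"pics/{n}1.npz"); c=proj(n,(ring+tip)/2)[0]; x0,y0=(c-[25,25]).astype(int)
    cr=cv2.resize(D["im"][y0:y0+50,x0:x0+50],(400,400),interpolation=cv2.INTER_CUBIC)[:,:,::-1].copy()
    for P,col in((ring,(0,255,0)),(tip,(0,0,255))):
        q=((proj(n,P)[0]-[x0,y0]+.5)*8).astype(int); cv2.drawMarker(cr,tuple(int(v) for v in q),col,0,14,1)
    rows.append(cr); print(n,x0,y0,proj(n,ring),proj(n,tip))
    W=cloud(n,D["d"]).reshape(-1,3)
    q=W[(abs(W[:,2]-ring[2])<14)&(np.linalg.norm(W[:,:2]-ring[:2],axis=1)<45)&(W[:,0]<615)]
    print(len(q)); b=np.array([-a[1],a[0],0])
    if len(q): print("along",np.percentile((q-p)@a,[2,50,98]),"across",np.percentile((q-p)@b,[5,50,95]),"z",np.percentile(q[:,2],[10,50,90]))
cv2.imwrite("pics/c1.png",np.hstack(rows))
E
```

```text
[ 499.9 -199.4  303.7] [180.   -0.  -18.9] 11.462889273424627
side 309 95 [[339.4 121.2]] [[329.4 120.5]]
12
along [74.8 83.  98.6] across [ 9.9 12.7 16.9] z [301.4 303.  306.8]
top 373 159 [[396.7 191.1]] [[400.6 178.4]]
11
along [ 90.4  98.4 105.6] across [-2.  12.7 16.7] z [304.5 308.7 310.9]
```

View pics/c1.png

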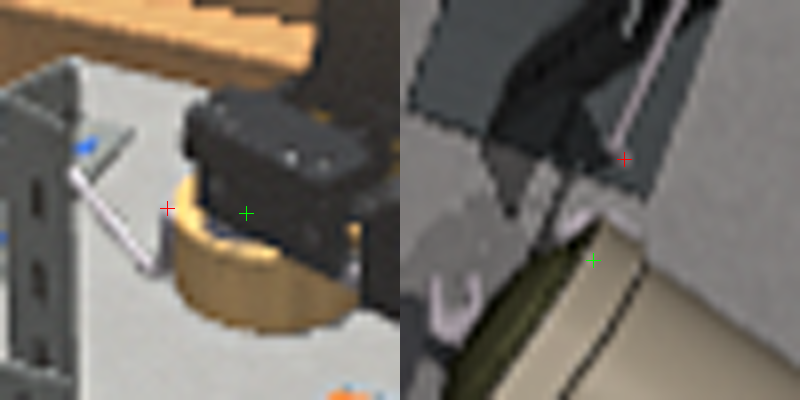

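Call:
{"api": "send_rows", "payload": {
  "series": [
    [0.21,-0.075,0,0,0,0],
    [0.21,-0.075,0,0,0,0],
    [0.21,-0.075,0,0,0,0],
    [0.21,-0.075,0,0,0,0],
    [0.22,-0.075,0,0,0,0],
    [0,0,0,0,0,0],
    [0,0,0,0,0,0],
    [0,0,-0.1,0,0,0],
    [0,0,-0.1,0,0,0],
    [0,0,-0.1,0,0,0],
    [0,0,-0.1,0,0,0],
    [0,0,0,0,0,0]
  ]
}}

```text
clock: 8.9
tool_pos: [542.0, -215.2, 286.9]
tcp_rot: [-180.0, 0.1, -19.0]
wrist_force: [-0.4, -0.2, -1.4]
finger_gap: 12.0
grasp_force: 50.0
```

```bash
python3 - <<'E'
from h import *
np.set_printoptions(suppress=True,precision=1)
o=env.get_obs(); print(o["tool_pos"],o["wrist_force"],o["wrist_torque"])
rows=[]
for n in("side","top"):
    im,d=grab(n,n+"2"); c=proj(n,[624.5,-242.5,285])[0]; x0,y0=(c-[20,20]).astype(int)
    rows.append(cv2.resize(im[y0:y0+40,x0:x0+40],(400,400),interpolation=cv2.INTER_CUBIC)[:,:,::-1])
    print(x0,y0)
cv2.imwrite("pics/c2.png",np.hstack(rows))
E
```

```text
[ 542.  -215.2  286.9] [-0.4 -0.2 -1.4] [ 0. -0.  0.]
309 101
380 158
```

View pics/c2.png

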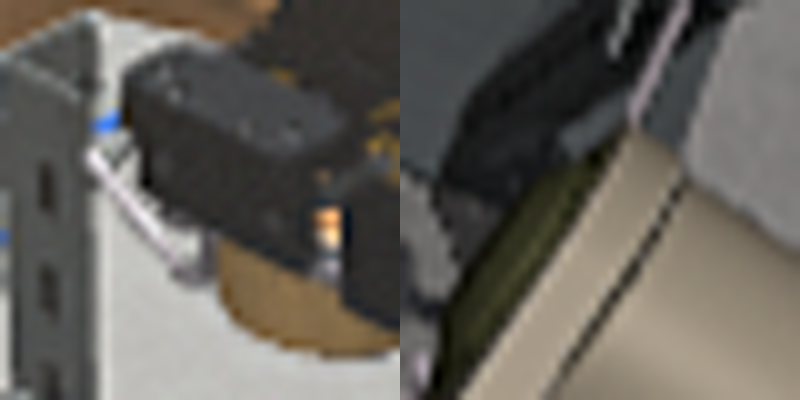

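Call:
{"api": "send_rows", "payload": {
  "series": [
    [0,0,-0.1,0,0,0],
    [0,0,-0.1,0,0,0],
    [0,0,0,0,0,0]
  ]
}}

```text
clock: 9.3
tool_pos: [542.0, -215.2, 278.8]
tcp_rot: [-180.0, 0.1, -19.0]
wrist_force: [-0.7, -0.5, -1.2]
finger_gap: 11.9
grasp_force: 50.0
```

Call:
{"api": "send_rows", "payload": {
  "series": [
    [0,0,-0.1,0,0,0],
    [0,0,-0.1,0,0,0],
    [0,0,-0.05,0,0,0],
    [0,0,0,0,0,0]
  ]
}}

```text
clock: 9.7
tool_pos: [542.1, -215.3, 269.1]
tcp_rot: [-180.0, 0.0, -19.0]
wrist_force: [-0.8, -0.2, -1.3]
finger_gap: 11.9
grasp_force: 50.0
```

```bash
python3 - <<'E'
from h import *
np.set_printoptions(suppress=True,precision=1)
im,d=grab("side","side3"); W=cloud("side",d)
o=env.get_obs(); p=o["tool_pos"]; print(p,o["wrist_force"])
yaw=np.radians(-19); a=np.array([np.cos(yaw),np.sin(yaw),0]); b=np.array([-a[1],a[0],0])
Q=W.reshape(-1,3); q=Q[(abs(Q[:,2]-270)<25)&(np.linalg.norm(Q[:,:2]-[624,-243],axis=1)<30)]
q=q[((q-p)@a).argsort()]; print(np.c_[(q-p)@a,(q-p)@b,q[:,2]])
E
```

```text
[ 542.2 -215.3  269.4] [ 0.2 -0.2 -1. ]
[[ 79.3  13.7 268. ]
 [ 81.6  16.  268.1]
 [ 84.5  17.7 271.4]
 [ 88.4  -0.3 253.6]
 [ 90.3  16.7 272.1]
 [ 93.5  13.5 265.4]]
```

Call:
{"api": "send_rows", "payload": {
  "series": [
    [-0.1,0.035,0,0,0,0],
    [-0.08,0.025,0,0,0,0],
    [-0.04,0.015,0,0,0,0],
    [0,0,0,0,0,0]
  ]
}}

```text
clock: 10.15
tool_pos: [534.5, -212.8, 270.3]
tcp_rot: [180.0, -0.3, -19.0]
wrist_force: [9.3, -2.7, -2.2]
finger_gap: 12.0
grasp_force: 50.0
```

Call:
{"api": "send_rows", "payload": {
  "series": [
    [0.1,-0.035,0,0,0,0],
    [0.06,-0.02,0,0,0,0],
    [0,0,0,0,0,0]
  ]
}}

```text
clock: 10.45
tool_pos: [539.9, -214.5, 269.3]
tcp_rot: [-180.0, 0.0, -19.0]
wrist_force: [-0.2, -0.9, -1.0]
finger_gap: 11.7
grasp_force: 50.0
```

Call:
{"api": "send_rows", "payload": {
  "series": [
    [0,0,0,0,0,0],
    [0,0,0,0,0,0],
    [0,0,0,0,0,0],
    [0,0,0,0,0,0],
    [0,0,0,0,0,0],
    [0,0,0,0,0,0],
    [0,0,0,0,0,0],
    [0,0,0,0,0,0]
  ],
  "grip": 1
}}

```text
clock: 11.25
tool_pos: [539.8, -214.5, 269.5]
tcp_rot: [180.0, -0.0, -19.0]
wrist_force: [0.7, -0.1, 0.4]
finger_gap: 73.4
grasp_force: 0.0
```

Call:
{"api": "send_rows", "payload": {
  "series": [
    [-0.1,0.03,0.3,0,0,0],
    [-0.3,0.1,0.6,0,0,0],
    [-0.6,0.2,0.5,0,0,0],
    [-0.6,0.3,0.2,0,0,0],
    [-0.2,0.5,0,0,0,0.5],
    [0,0.8,0,0,0,0.8],
    [0,0.8,0,0,0,0.9],
    [0,0.8,0,0,0,1],
    [0,0.8,0,0,0,1],
    [0,0.3,0,0,0,0.8]
  ]
}}

```text
clock: 12.25
tool_pos: [467.4, -27.1, 334.8]
tcp_rot: [180.0, -0.1, 1.3]
wrist_force: [0.0, -0.6, 0.1]
finger_gap: 88.2
grasp_force: 0.0
```

```bash
python3 - <<'E'
from h import *
im,d=grab("side","side4"); x0,y0=280,90
cv2.imwrite("pics/c4.png",cv2.resize(im[90:240,270:420],(600,600),interpolation=cv2.INTER_CUBIC)[:,:,::-1])
E
```

```text
(no output)
```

View pics/c4.png

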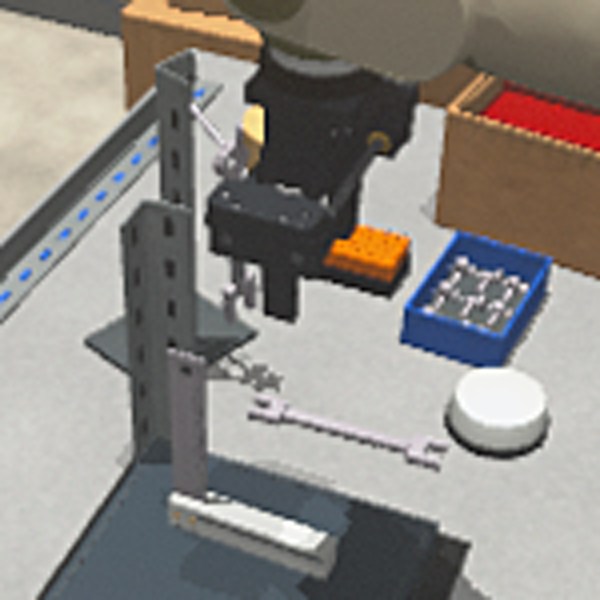

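The spanner hangs by its ring on the hook (crop ~235,155, jaw at ~235,300). Next is the square.

Call:
{"api": "send_rows", "payload": {
  "series": [
    [0.2,-0.1,-0.7,0,0,0],
    [0.21,-0.1,-0.95,0,0,0],
    [0,0,-0.95,0,0,0],
    [0,0,-0.95,0,0,0],
    [0,0,-0.95,0,0,0],
    [0,0,-0.95,0,0,0],
    [0,0,-0.9,0,0,0],
    [0,0,-0.6,0,0,0],
    [0,0,-0.28,0,0,0],
    [0,0,0,0,0,0]
  ],
  "grip": 0.3,
  "newtons": 60
}}

```text
clock: 13.3
tool_pos: [484.0, -37.7, 44.0]
tcp_rot: [-180.0, 0.1, 1.0]
wrist_force: [0.3, 0.1, -0.0]
finger_gap: 57.3
grasp_force: 0.0
```

Call:
{"api": "send_rows", "payload": {
  "series": [
    [0,0,0,0,0,0],
    [0,0,0,0,0,0],
    [0,0,0,0,0,0],
    [0,0,0,0,0,0],
    [0,0,0,0,0,0],
    [0,0,0,0,0,0],
    [0,0,0,0,0,0],
    [0,0,0,0,0,0],
    [0,0,0,0,0,0]
  ],
  "grip": -1
}}

```text
clock: 14.2
tool_pos: [484.3, -37.2, 44.7]
tcp_rot: [180.0, -0.0, 1.0]
wrist_force: [-1.2, 1.8, 5.7]
finger_gap: 21.6
grasp_force: 60.0
```

Call:
{"api": "send_rows", "payload": {
  "series": [
    [0,0,0.3,0,0,0],
    [0,0,0.6,0,0,0],
    [-0.1,0,0.6,0,0,0],
    [-0.3,0.5,0,0,0,0],
    [-0.025,0.8,0,0,0,0.05],
    [0,0.9,0,0,0,0.05],
    [0,0.9,0,0,0,0.05],
    [0,0.9,0,0,0,0.05],
    [0,0.9,0,0,0,0.05],
    [0,0.9,0,0,0,0.05],
    [0,0.9,0,0,0,0.05],
    [0,0.7,0,0,0,0],
    [0,0,0,0,0,0],
    [0,0,0,0,0,0]
  ]
}}

```text
clock: 15.6
tool_pos: [466.8, 258.7, 104.4]
tcp_rot: [180.0, 0.0, 2.5]
wrist_force: [-1.0, 0.2, -2.3]
finger_gap: 21.6
grasp_force: 60.0
```

```bash
python3 - <<'E'
from h import *
np.set_printoptions(suppress=True,precision=1)
rows=[]
o=env.get_obs(); p=o["tool_pos"]; print(p,o["tcp_rot"],o["wrist_force"])
heel=p+[99.7,4,-4.5]; print(heel)
for n in("side","top"):
    im,d=grab(n,n+"5"); c=proj(n,[590,266,120])[0]; x0,y0=(c-[50,50]).astype(int)
    rows.append(cv2.resize(im[y0:y0+100,x0:x0+100],(400,400),interpolation=cv2.INTER_CUBIC)[:,:,::-1])
    W=cloud(n,d).reshape(-1,3)
    for nm,(x0,x1,y0,y1,z0,z1) in dict(blade=(530,572,245,280,140,300),blo=(530,572,245,280,140,190),bhi=(530,572,245,280,230,290),flange=(573,635,278,300,60,300),face=(590,640,250,283,80,300)).items():
        q=W[(W[:,0]>x0)&(W[:,0]<x1)&(W[:,1]>y0)&(W[:,1]<y1)&(W[:,2]>z0)&(W[:,2]<z1)]
        if len(q): print(n,nm,len(q),np.percentile(q,[2,50,98],axis=0).ravel())
cv2.imwrite("pics/c5.png",np.hstack(rows))
E
```

```text
[466.8 258.7 104.4] [180.    0.    2.5] [-1.   0.2 -2.3]
[566.5 262.7  99.9]
side blade 313 [534.5 260.3 144.4 551.9 263.3 205.5 564.5 264.9 278.3]
side blo 114 [534.5 260.1 141.4 548.9 263.  165.2 563.5 264.8 187.7]
side bhi 95 [544.3 260.6 231.1 555.6 263.4 258.  565.3 265.  279.8]
side flange 721 [575.3 285.5  66.9 596.8 288.2 192.2 619.6 290.1 289.3]
side face 83 [609.5 250.3 242.6 611.7 261.9 277.2 614.6 281.5 291.6]
top blade 82 [539.4 259.3 146.6 553.7 260.5 222.2 568.5 262.2 280. ]
top blo 25 [539.2 259.2 145.3 553.8 260.6 167.1 567.5 262.  188.8]
top bhi 38 [539.5 259.4 233.7 553.9 260.5 261.  568.9 262.3 281. ]
top flange 169 [579.9 280.5  72.9 602.3 286.4 197.2 623.6 288.1 290.5]
top face 51 [614.9 251.6  91.6 619.1 266.2 211.3 626.4 280.7 289.9]
```

View pics/c5.png

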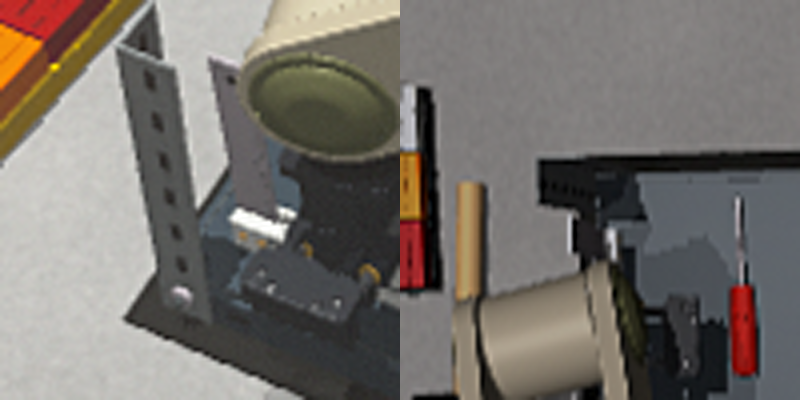

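```bash
python3 - <<'E'
from h import *
np.set_printoptions(suppress=True,precision=1)
for n in("side","top"):
    W=cloud(n,np.load(f"pics/{n}5.npz")["d"]).reshape(-1,3)
    for z in range(120,420,30):
        q=W[(W[:,0]>440)&(W[:,0]<570)&(W[:,1]>270)&(W[:,1]<310)&(W[:,2]>z)&(W[:,2]<z+30)]
        if len(q)>3: print(n,z,len(q),"xmax",np.percentile(q[:,0],98))
E
```

```text
side 120 36 xmax 562.0562402958479
side 150 18 xmax 482.94993735844565
side 180 130 xmax 497.87284333884196
side 210 193 xmax 484.81500926685146
side 240 232 xmax 496.0620590594809
side 270 5 xmax 458.8784297824045
side 360 83 xmax 498.5732594726071
side 390 164 xmax 478.22979809427005
top 360 125 xmax 504.24136616974897
top 390 182 xmax 484.1199338210372
```

Call:
{"api": "send_rows", "payload": {
  "series": [
    [0,0,-0.4,0,0,0],
    [0,0,-0.5,0,0,0],
    [0,0,-0.4,0,0,0],
    [0,0,-0.1,0,0,0],
    [0,0,0,0,0,0]
  ]
}}

```text
clock: 16.2
tool_pos: [467.3, 258.0, 48.3]
tcp_rot: [180.0, 0.0, 2.3]
wrist_force: [-0.1, -0.2, -2.7]
finger_gap: 21.7
grasp_force: 60.0
```

Call:
{"api": "send_rows", "payload": {
  "series": [
    [0.1,0.01,-0.05,0,0,0],
    [0.25,0.02,0,0,0,0],
    [0.25,0.02,0,0,0,0],
    [0.25,0.02,0,0,0,0],
    [0.2,0.02,0,0,0,0],
    [0.1,0.02,0,0,0,0],
    [0,0,0,0,0,0]
  ]
}}

```text
clock: 16.9
tool_pos: [513.7, 263.1, 46.2]
tcp_rot: [-180.0, -0.0, 2.4]
wrist_force: [-0.4, 0.7, -2.4]
finger_gap: 21.4
grasp_force: 60.0
```

Call:
{"api": "send_rows", "payload": {
  "series": [
    [0.08,0.003,-0.02,0,0,0],
    [0.08,0.003,0,0,0,0],
    [0,0,0,0,0,0]
  ]
}}

```text
clock: 17.2
tool_pos: [519.6, 263.3, 45.4]
tcp_rot: [180.0, 0.0, 2.4]
wrist_force: [-0.8, 0.6, -3.2]
finger_gap: 21.4
grasp_force: 60.0
```

Call:
{"api": "send_rows", "payload": {
  "series": [
    [0.05,0.002,-0.02,0,0,0],
    [0.05,0.002,0,0,0,0],
    [0,0,0,0,0,0]
  ]
}}

```text
clock: 17.5
tool_pos: [523.8, 263.5, 44.8]
tcp_rot: [-180.0, -0.0, 2.4]
wrist_force: [-1.9, -0.0, -1.5]
finger_gap: 21.5
grasp_force: 60.0
```

Call:
{"api": "send_rows", "payload": {
  "series": [
    [0.03,0,-0.025,0,0,0],
    [0.02,0,-0.01,0,0,0],
    [0,0,0,0,0,0]
  ]
}}

```text
clock: 17.8
tool_pos: [524.9, 263.7, 44.8]
tcp_rot: [-180.0, 0.1, 2.4]
wrist_force: [-12.0, -1.4, 13.8]
finger_gap: 21.3
grasp_force: 60.0
```

Call:
{"api": "send_rows", "payload": {
  "series": [
    [0.03,0,0,0,0,0],
    [0.02,0,0,0,0,0],
    [0,0,0,0,0,0]
  ]
}}

```text
clock: 18.1
tool_pos: [527.0, 263.8, 44.7]
tcp_rot: [-180.0, 0.1, 2.4]
wrist_force: [-11.9, -0.6, 13.9]
finger_gap: 21.4
grasp_force: 60.0
```

Call:
{"api": "send_rows", "payload": {
  "series": [
    [0.025,0,0,0,0,0],
    [0.025,0,0,0,0,0],
    [0,0,0,0,0,0]
  ]
}}

```text
clock: 18.4
tool_pos: [527.4, 263.8, 44.7]
tcp_rot: [180.0, 0.3, 2.4]
wrist_force: [-21.2, -2.6, 19.5]
finger_gap: 21.3
grasp_force: 60.0
```

```bash
cat > chk.py <<'E'
from h import *
import sys
np.set_printoptions(suppress=True,precision=1)
o=env.get_obs(); print(o["tool_pos"],o["tcp_rot"],o["wrist_force"],o["wrist_torque"])
for n in("side","top"):
    im,d=grab(n,n+sys.argv[1]); W=cloud(n,d).reshape(-1,3)
    for nm,(y0,y1,xs) in dict(flange=(283,295,(570,650)),blade=(255,272,(570,624)),face=(272,282,(600,650))).items():
        r=[]
        for z in range(60,300,30):
            q=W[(W[:,0]>xs[0])&(W[:,0]<xs[1])&(W[:,1]>y0)&(W[:,1]<y1)&(W[:,2]>z)&(W[:,2]<z+30)]
            if len(q)>6: r.append((z+15,np.percentile(q[:,0],3),np.percentile(q[:,0],97),np.median(q[:,1])))
        if len(r)>2:
            r=np.array(r); print(n,nm,"lean lo/hi",(-np.polyfit(r[:,0],r[:,1],1)[0]).round(4),(-np.polyfit(r[:,0],r[:,2],1)[0]).round(4)); print(r.T)
E
python3 chk.py 6
```

```text
[527.4 263.8  44.7] [180.    0.3   2.4] [-21.2  -2.6  19.5] [-0.2  3.   0. ]
side flange lean lo/hi -0.0169 -0.001
[[ 75.  105.  135.  165.  195.  225.  255.  285. ]
 [588.5 586.3 587.5 586.2 588.2 601.1 589.3 586.4]
 [625.4 624.4 625.1 625.5 625.3 625.6 625.2 625.1]
 [288.6 288.7 288.7 288.6 288.8 288.8 288.7 288.5]]
side blade lean lo/hi -0.065 -0.0076
[[ 75.  105.  135. ]
 [590.7 594.1 594.6]
 [602.6 603.7 603.1]
 [266.8 267.5 267.5]]
top flange lean lo/hi 0.0259 -0.0092
[[135.  165.  195.  225.  255.  285. ]
 [594.9 593.7 591.6 592.1 590.9 591. ]
 [626.5 628.2 627.8 628.  628.2 628.4]
 [287.1 286.9 286.8 286.9 286.8 286.9]]
top blade lean lo/hi 0.0702 -0.0043
[[ 75.  135.  165.  195.  225. ]
 [611.9 599.9 599.3 599.1 601.5]
 [621.4 621.4 622.5 623.1 621.2]
 [265.5 266.3 265.6 265.8 265.6]]
```

Call:
{"api": "send_rows", "payload": {
  "series": [
    [0,0,0,0,0,0],
    [0,0,0,0,0,0],
    [0,0,0,0,0,0],
    [0,0,0,0,0,0],
    [0,0,0,0,0,0],
    [0,0,0,0,0,0],
    [0,0,0,0,0,0],
    [0,0,0,0,0,0]
  ]
}}

```text
clock: 19.3
tool_pos: [527.4, 263.8, 44.7]
tcp_rot: [180.0, 0.3, 2.4]
wrist_force: [-19.9, -3.0, 19.4]
finger_gap: 21.9
grasp_force: 60.0
```

```bash
python3 chk.py 7 | grep -E "side flange|^\[5" ; python3 - <<'E'
from h import *
a=np.load("pics/side7.npz")["im"][95:320,225:390]; cv2.imwrite("pics/c7.png",cv2.resize(a,(440,600),interpolation=cv2.INTER_CUBIC)[:,:,::-1])
E
```

```text
[527.4 263.8  44.7] [180.    0.3   2.4] [-19.9  -3.   19.4] [-0.2  3.  -0. ]
side flange lean lo/hi -0.0222 -0.0023
```

View pics/c7.png

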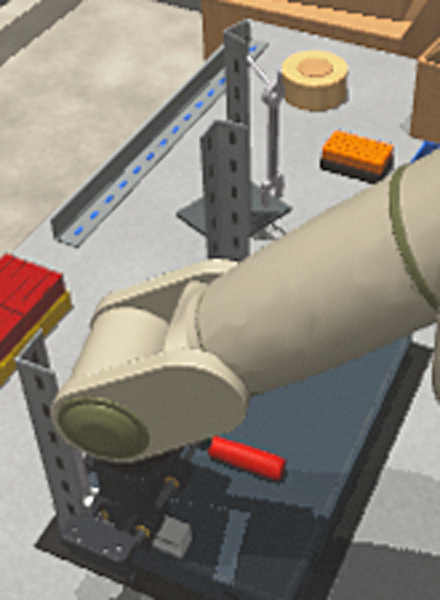

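The spanner hangs vertically (crop 272,90 to 275,195). The post is upright, and the square is pressed into the corner with a steady force. Handing in.

```bash
python3 -c "
from workcell import env
print(env.close_job())"
```

```text
the job is handed in; nothing more can be done
None
```

I handed the job in at about 19 s, with no verdict returned: the spanner hangs by its ring on the hook, and the square is gripped and pressed into the corner at about 20 N forward and 19 N down, with the post measured upright to about 0.002 rad.

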